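Eject the jammed sample drawer with the release pin

ROBOT

A 6-joint arm with a two-finger parallel gripper is mounted at the origin on the work surface. World frame = base frame: x ahead of the robot, y to its left, z up, the work surface at z = 0. Lengths are in m, angles in rad, forces in N, time in s.
With the tool pointing down it reaches from about 0.35 to 0.775 m from the base axis. Payload 5.5 kg.
Tool frame: the origin (TCP) lies on the mounting face of the last link; the fingertips stand 173 mm ahead of it and the grasp point (between the pads) lies 155 mm ahead of it; z points along the fingers, y is the direction in which the jaws open and shut (so a half turn about z gives the same grasp; the last joint's range is limited). The gripper opens to 85 mm and grips with 20 to 120 N. Pads are 22 mm wide; open, the fingers measure 114 mm over their backs; the gripper's body (76 mm by 85 mm) begins 54 mm behind the grasp point. The pads swing forward as they close: fully open they stand 13 mm farther back than shut.
Start: joints at [1.042, 0.313, 0.046, 1.304, 0, 1.431], TCP at [0.218, 0.532, 0.405] pointing down, gripper open.
Joint ranges: [-2.76, 2.76], [-0.86, 1.69], [-1.03, 1.26], [-2.2, 2.34], [-1.47, 1.5], [-3.14, 3.14]. Speed limits (rad/s): [2.57, 2.57, 3.14, 3.14, 3.14, 3.14].

INTERFACE

Orientations are given as a unit quaternion [x, y, z, w].
In Python, from bench import move_to, movel, move_j, move_gripper, hold, inverse_kinematics, sense, capture, calibration, PlanningError, sign_off gives the robot as it stands. Calls block until the motion is done:
- move_to(position, orientation): joint-space move of the TCP to a pose.
- movel(position, rot=None, feed=0.15, threshold=None): straight line of the TCP; rot=None keeps the orientation; feed is the mean speed in m/s. With threshold (N) it stops when the force on the tool has changed by that much, and returns True; else False.
- move_j(angles): joint-space move.
- move_gripper(opening, force=None): finger opening in m; force is the grip in N (None keeps the last); returns when the fingers have stopped.
- hold(seconds).
- inverse_kinematics(position, orientation): joint angles nearest the present ones, or None.
- sense(): the state.
- capture(name): name is "scene" or "side" or "wrist"; returns the picture (400x640x3 uint8, red, green, blue); there is no depth.
- calibration(name): a dict with "fx", "fy", "cx", "cy" (pixels), "eye" and "attitude" of the camera in the world; the wrist camera has in their place "tool_from_camera" (4x4, takes a point from camera to tool coordinates, whose origin is the TCP and whose axes are the flange's). Camera axes: x right, y up, looking along -z (the intrinsics and any distortion apply to the point x, -y, -z); pixel columns grow to the right and rows downward; lengths in m; the calibration is good to about 2 mm. A picture is of the moment at which its call begins: read the wrist's pose just before it. calibration takes no time and is no camera call.
A pose or a line that the arm cannot do raises PlanningError and nothing moves.
- sign_off(): hands the job in, once; it reports no verdict.
The state is a dict: "clock": time; "qpos": joint angles; "joint_vel": joint speeds; "joint_efforts": joint torques, N m; "tcp_pos": TCP position; "orientation": TCP orientation; "force": force on the tool from outside, world axes, zero at the start; "wrist_torque": the same for the moment, N m; "width": finger opening in m.
Only numpy, scipy, OpenCV 4.12 (cv2) and the standard library are available. Lean on these libraries where they do the work, as an engineer would, in place of code of your own. Each camera call takes 0.05 s, during which the arm holds its last target. There are 200 camera calls.

TASK

The red sample unit will not give up its vial drawer. Take the blue-handled release pin out of its stand, push it down through the round hole in the top of the red unit until the hidden latch lets go and the spring drawer pops out, then put the pin back upright in its stand with its flange resting on the block. Leave the white unit's drawer shut.

Things in the scene. Friction and masses are not known exactly. Their poses are not given: they have to be found in the camera images.
- pin: Release pin, about 90 g, upright in the stand's hole at the start: round blue handle 22 mm in diameter and 55 mm tall on a round black flange 52 mm in diameter and 5 mm thick; below it a steel shaft 8 mm in diameter and 58 mm long. Origin: centre of the flange's underside, which rests on the stand's top; z up along the handle (handle at z = 5 to 60 mm, shaft tip at z = -58 mm).
- stand: Aluminium block 80 x 80 mm and 70 mm tall, fixed to the bench, with one vertical through hole 29 mm in diameter in the middle of its top. Origin: centre of its underside, straight below the hole; z up.
- red_unit: Red sample unit, a box fixed to the bench, 200 mm (x) by 130 mm (y) and 110 mm tall, with a black-ringed round access hole 29 mm in diameter in the middle of its flat top. Origin: centre of its underside, straight below the hole; z up; the drawer comes out at its front, towards its own -x, which faces away from the robot. A twin painted white, with its own hole and latch, stands nearby.
- red_drawer (a joint): How far the red unit's vial drawer has slid out, in m: about 0.001 while latched; once tripped, a spring drives it to its stop at 0.05 and keeps it there. Latch: a 36 mm paddle under the hole, its face 38 mm below the unit's top, on a return spring (2.5 N at first touch); 9 mm down (4.5 N) frees the drawer; it can go 22 mm down (7 N). At 20 mm down the pin's flange meets the top.
- white_drawer (a joint): The same for the white unit's drawer; it is to stay latched (about 0.001).
There are look-alikes about, which are no part of the job. What is shaped like the pin but purple or yellow is not meant. Several things have the shape of the red_unit; the one meant has the colours described above.

How it is judged:
By the outcome, as a careful person would: the job done as asked, in the order asked, and still so for the second after the job is handed in, with the robot touching nothing.
It also fails if it takes over 54 s, if anything falls off the work surface, if the arm or the gripper's body presses on something with over 40 N, if the wrist force passes 120 N, or if a joint passes its speed limit or range.

## Working session

There is one attempt and no reset: what is moved stays moved. The work goes in short steps, each a Python script; the robot and the scene stay as the last script left them, time stands still between calls to the robot, and variables do not carry over. Pictures are saved under pics/ and viewed, about 8 in all and at most 12, crops included, and the job is handed in when it is done.

```bash
mkdir -p pics; ls
python3 - <<'E'
from bench import *
import cv2, json
for n in ("scene","side"):
    im=capture(n); cv2.imwrite(f"pics/{n}0.png",im[:,:,::-1])
    print(n,calibration(n))
print(calibration("wrist")); s=sense(); print(s)
im=capture("wrist"); cv2.imwrite("pics/wrist0.png",im[:,:,::-1])
a=[cv2.imread(f"pics/{n}0.png") for n in("scene","side")]
E
```

```text
pics
scene {'fx': 507.4965962204608, 'fy': 507.4965962204608, 'cx': 319.9800088877613, 'cy': 206.81890013973936, 'eye': array([ 1.02451874, -0.28933173,  0.95860777]), 'attitude': array([0.27670246, 0.13782462, 0.41478428, 0.85580028])}
side {'fx': 412.63369359708025, 'fy': 412.63369359708025, 'cx': 314.27855371510236, 'cy': 201.07972277367756, 'eye': array([ 0.26387374, -0.76920074,  0.68903038]), 'attitude': array([ 0.45302182, -0.06402162, -0.13783401,  0.87844991])}
{'fx': 346.3125554308899, 'fy': 346.3125554308899, 'cx': 323.8948903378307, 'cy': 200.81561977398968, 'tool_from_camera': array([[-7.95348158e-04,  9.47835120e-01,  3.18760025e-01,
         8.21079832e-02],
       [ 9.99999460e-01,  9.67273357e-04, -3.81063874e-04,
         7.87830684e-04],
       [-6.69513802e-04,  3.18759550e-01, -9.47835377e-01,
         3.01250717e-02],
       [ 0.00000000e+00,  0.00000000e+00,  0.00000000e+00,
         1.00000000e+00]])}
{'clock': 0.1, 'qpos': array([ 1.04241594e+00,  3.13918503e-01,  4.50942869e-02,  1.30359839e+00,
       -8.18106346e-06,  1.43117630e+00]), 'joint_vel': array([-0.00313167, -0.00219387,  0.00309313, -0.00032578, -0.00013379,
        0.00095266]), 'joint_efforts': array([ 2.19380665e-03, -4.81728387e+01,  2.99242741e+01,  1.27239604e-02,
       -1.63083241e-04,  1.23456471e-05]), 'tcp_pos': array([0.21788066, 0.5319328 , 0.40390237]), 'orientation': array([ 1.93158361e-01,  9.81167257e-01, -7.69543908e-04, -2.62702358e-04]), 'force': array([-0.53964515,  0.13724277, -0.11637079]), 'wrist_torque': array([0.02483529, 0.0022202 , 0.00563274]), 'width': 0.08535640233907796}
```

View pics/scene0.png

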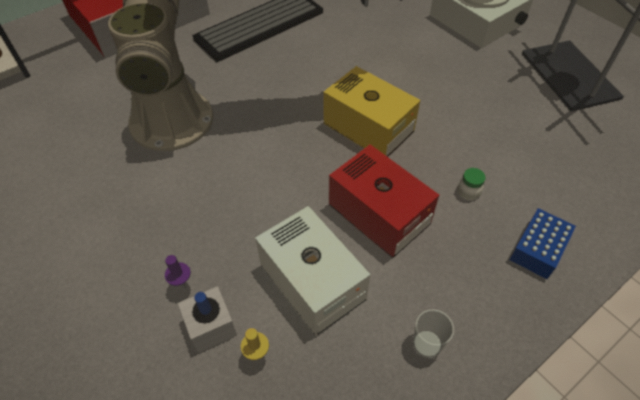

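View pics/side0.png

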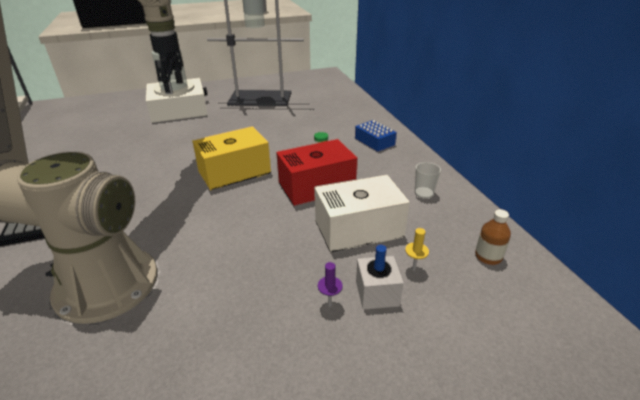

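Both pictures show the same things.

| Item | Scene px | Side px |
|---|---|---|
| Blue pin in the aluminium stand | (206,303) | (380,258) |
| Purple look-alike pin | (175,268) | (330,278) |
| Yellow look-alike pin | (253,345) | (419,243) |
| Red unit, hole | (384,184) | (316,155) |
| White unit, hole | (311,255) | (361,194) |
| Yellow unit, hole | (372,96) | (230,141) |

There is also a red box in the background at scene (95,10). I choose the blue pin and the red unit in mid-bench, and will check both in one close crop.

Run:
```python
import cv2, numpy as np
a=cv2.imread("pics/scene0.png"); b=cv2.imread("pics/side0.png")
def c(im,u,v,w,h,s):
    o=cv2.resize(im[v:v+h,u:u+w],None,fx=s,fy=s,interpolation=cv2.INTER_CUBIC)
    for k in range(0,w,10): cv2.line(o,(k*s,0),(k*s,6 if k%50 else 12),(0,255,255),1)
    for k in range(0,h,10): cv2.line(o,(0,k*s),(6 if k%50 else 12,k*s),(0,255,255),1)
    return o
t=np.hstack([c(a,170,280,80,60,5),c(a,345,155,80,60,5)])
u=np.hstack([c(b,340,240,80,60,5),c(b,276,130,80,60,5)])
cv2.imwrite("pics/crop1.png",np.vstack([t,u]))
```

```text
(no output)
```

View pics/crop1.png

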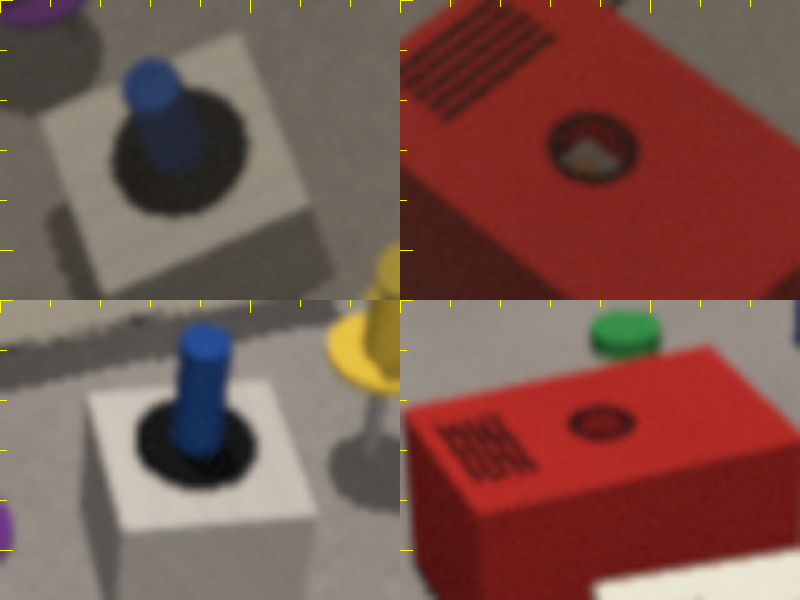

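```bash
cat > h.py <<'E'
import numpy as np, cv2
from bench import *
from scipy.spatial.transform import Rotation as R
def ray(cal,uv,eye=None,Rc=None):
    if eye is None: eye=np.array(cal["eye"]); Rc=R.from_quat(cal["attitude"]).as_matrix()
    d=np.array([(uv[0]-cal["cx"])/cal["fx"],-(uv[1]-cal["cy"])/cal["fy"],-1.])
    d=Rc@d; return eye,d/np.linalg.norm(d)
def tri(rays):
    A=np.zeros((3,3));b=np.zeros(3)
    for e,d in rays: P=np.eye(3)-np.outer(d,d);A+=P;b+=P@e
    p=np.linalg.solve(A,b); return p,[round(1e3*np.linalg.norm((np.eye(3)-np.outer(d,d))@(p-e)),1) for e,d in rays]
def wrist_cam(s):
    T=calibration("wrist")["tool_from_camera"]; Rt=R.from_quat(s["orientation"]).as_matrix()
    return s["tcp_pos"]+Rt@T[:3,3], Rt@T[:3,:3]
def down(yaw): # tool z down, tool x axis at heading yaw
    c,s=np.cos(yaw),np.sin(yaw)
    return R.from_matrix(np.array([[c,s,0],[s,-c,0],[0,0,-1]])).as_quat()
E
python3 - <<'E'
from h import *
S,D=calibration("scene"),calibration("side")
for n,a,b in [("top",(200.4,296.8),(381.2,248.4)),("flange",(206,310.2),(379.2,268.6)),("stand",(205,312.3),(379.9,270.9)),
 ("red",(383.4,184.4),(316.4,154.6)),("white",(311,255),(361,194)),("yel top",(252,330),(420,230)),("pur top",(172,259),(330,266))]:
    p,r=tri([ray(S,a),ray(D,b)]); print(n,p.round(4),r,"r=%.3f"%np.hypot(*p[:2]))
print(sense()["qpos"], [np.round(inverse_kinematics([.5,-.3,.4],down(y)),2) if inverse_kinematics([.5,-.3,.4],down(y)) is not None else None for y in (0,-.5,.5,1.57)])
E
```

```text
top [ 0.5712 -0.2135  0.127 ] [np.float64(2.1), np.float64(2.1)] r=0.610
flange [ 0.5713 -0.2141  0.0709] [np.float64(2.1), np.float64(2.1)] r=0.610
stand [ 0.5718 -0.2174  0.0671] [np.float64(2.0), np.float64(2.0)] r=0.612
red [0.5751 0.2289 0.1085] [np.float64(2.3), np.float64(2.3)] r=0.619
white [0.6179 0.0009 0.1102] [np.float64(2.3), np.float64(2.3)] r=0.618
yel top [ 0.6791 -0.176   0.119 ] [np.float64(4.0), np.float64(4.0)] r=0.702
pur top [ 0.4612 -0.2149  0.1134] [np.float64(2.6), np.float64(2.6)] r=0.509
[1.04244116e+00 3.13841073e-01 4.52479443e-02 1.30361714e+00
 1.88144161e-05 1.43116698e+00] [array([-0.68,  0.33,  0.06,  1.3 ,  0.  ,  2.46]), array([-0.68,  0.33,  0.06,  1.3 ,  0.  ,  2.96]), array([-0.68,  0.33,  0.06,  1.3 ,  0.  ,  1.96]), array([-0.68,  0.33,  0.06,  1.3 ,  0.  ,  0.89])]
```

Measured heights agree with the text (flange about 0.071, unit tops about 0.109). The look-alike pins stand 110 mm away in ±x, so the jaws will open along y. Next I look from the wrist over the red hole and over the pin, on the way.

Run:
```python
from h import *
ims=[]
for n,p in [("red",[.50,.229,.40]),("pin",[.5715,-.214,.40])]:
    move_to(p,down(0)); hold(.2)
    s=sense(); im=capture("wrist"); np.save(f"w_{n}.npy",np.r_[s["tcp_pos"],s["orientation"]])
    cv2.imwrite(f"pics/w_{n}.png",im[:,:,::-1]); ims.append(im[:,:,::-1])
    e,Rc=wrist_cam(s); C=calibration("wrist")
    for P in ([.5751,.2289,.11],[.5712,-.2138,.13],[.5715,-.2145,.0725]):
        q=Rc.T@(np.array(P)-e); print(n,P,(C["cx"]+C["fx"]*q[0]/-q[2]).round(1),(C["cy"]-C["fy"]*q[1]/-q[2]).round(1))
    print(s["clock"],s["tcp_pos"].round(4),s["qpos"].round(2))
cv2.imwrite("pics/w1.png",np.vstack([cv2.resize(i[:,:],(480,300),interpolation=cv2.INTER_AREA) for i in ims]))
```

```text
red [0.5751, 0.2289, 0.11] 325.5 94.8
red [0.5712, -0.2138, 0.13] 990.7 101.4
red [0.5715, -0.2145, 0.0725] 864.3 97.8
3.9167 [0.4999 0.2291 0.4   ] [ 0.28  0.27 -0.03  1.27  0.   -2.86]
pin [0.5751, 0.2289, 0.11] -239.3 190.6
pin [0.5712, -0.2138, 0.13] 325.0 203.4
pin [0.5715, -0.2145, 0.0725] 325.7 182.0
8.7 [ 0.5715 -0.2139  0.4   ] [-0.49  0.38  0.14  1.32  0.    2.65]
```

View pics/w1.png

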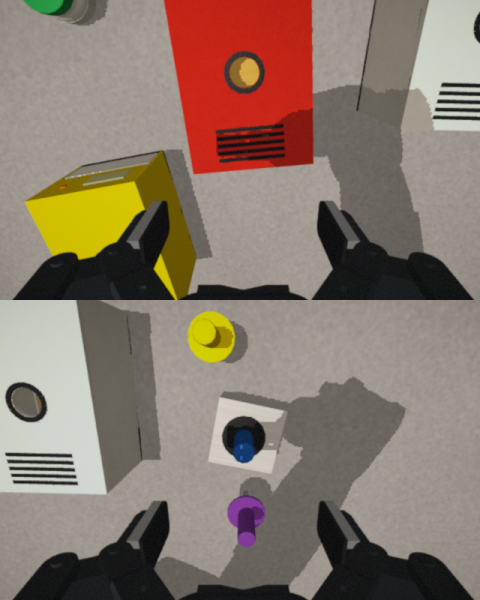

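Top half: the red hole is at wrist px (325.3,96), against (325.5,94.8) predicted, so it lies about 1 mm nearer in x. Bottom half: the pin's flange is at (325,183), against (325.7,182) predicted, blue handle in the stand, and the purple and yellow pins are clear of it. I grasp now.

Run:
```python
from h import *
x,y=.571,-.2142; q=down(.3)
move_to([x,y,.36],q)
print(movel([x,y,.258],feed=.12,threshold=8), sense()["force"].round(1))
move_gripper(.015,force=60); s=sense(); print("width",s["width"],s["force"].round(2),s["clock"])
if .018<s["width"]<.026:
    movel([x,y,.42],feed=.12); hold(.2)
    s=sense(); print(s["width"],s["force"].round(2),s["qpos"].round(2),s["clock"])
    np.save("w_up.npy",np.r_[s["tcp_pos"],s["orientation"]])
a=[cv2.resize(capture("wrist"),(560,350)),capture("side")[120:320,250:530],]
cv2.imwrite("pics/up.png",np.vstack([a[0],cv2.resize(a[1],(350,250)) if 0 else cv2.copyMakeBorder(a[1],0,0,0,280,0)])[:,:,::-1])
```

```text
False [-0.1  0.3  0.5]
width 0.020785141481103848 [ 0.24 -0.35  2.44] 10.75
0.02033188977785912 [ 0.48 -0.4  -0.81] [-0.49  0.38  0.18  1.37  0.    2.35] 12.45
```

View pics/up.png

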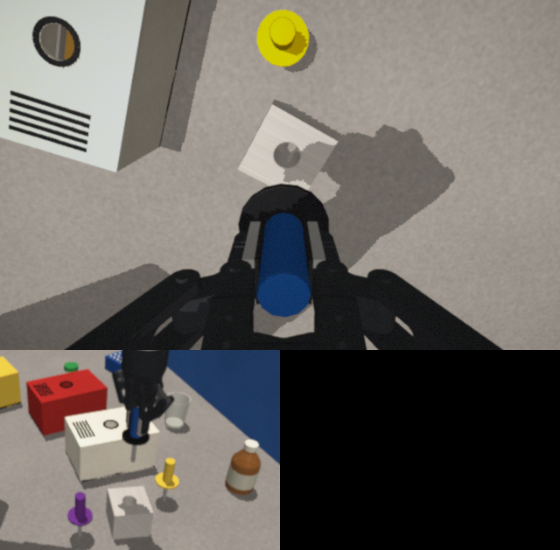

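The pin is held upright (0.8 N, width 20.3 mm). The empty stand hole is at about (328,177) in the full picture. Now to the red unit: press, watching the force.

Run:
```python
from h import *
C=calibration("wrist"); w=np.load("w_up.npy"); s=dict(tcp_pos=w[:3],orientation=w[3:]); e,d=ray(C,(328,177),*wrist_cam(s))
print("stand hole",(e+d*(.07-e[2])/d[2]).round(4))
x,y=.5744,.2289; q=down(.9)
move_to([x,y,.42],q); hold(.2); s=sense(); print(s["qpos"].round(2),s["force"].round(2),s["width"],s["clock"])
print(movel([x,y,.328],feed=.12,threshold=8), sense()["force"].round(2))
f0=sense()["force"][2]
for z in np.arange(.324,.303,-.002):
    hit=movel([x,y,z],feed=.04,threshold=15); s=sense(); print(round(z,3),s["tcp_pos"].round(4),(s["force"]-[0,0,f0]).round(2))
    if hit: break
hold(.2);print(sense()["clock"],sense()["width"],sense()["force"].round(2))
im=np.vstack([cv2.resize(capture("wrist"),(480,300)),cv2.resize(capture("scene")[120:270,300:460],(480,450))[:300]])
cv2.imwrite("pics/press.png",im[:,:,::-1])
```

```text
stand hole [ 0.5707 -0.2171  0.07  ]
[ 0.25  0.4   0.2   1.38 -0.    2.49] [-0.14 -0.56 -0.62] 0.020684224861790387 14.375
False [-0.45  0.58 -0.81]
0.324 [0.5745 0.2289 0.3243] [ 0.4   0.14 -0.42]
0.322 [0.5744 0.2289 0.322 ] [ 0.09 -0.41 -0.11]
0.32 [0.5743 0.2289 0.3198] [-0.35 -0.2  -0.27]
0.318 [0.5745 0.2289 0.3181] [-0.39  0.59  0.32]
0.316 [0.5745 0.2289 0.3162] [ 1.25 -0.12  2.14]
0.314 [0.5745 0.2289 0.314 ] [0.23 0.19 2.6 ]
0.312 [0.5745 0.2289 0.312 ] [0.79 0.64 2.81]
0.31 [0.5745 0.2289 0.3099] [1.19 0.26 4.28]
0.308 [0.5744 0.2289 0.3079] [0.77 1.09 3.28]
0.306 [0.5744 0.2289 0.306 ] [0.58 0.32 4.15]
0.304 [0.5744 0.2289 0.304 ] [1.46 0.29 4.49]
18.2417 0.02075035340610968 [0.9  0.48 4.02]
```

View pics/press.png

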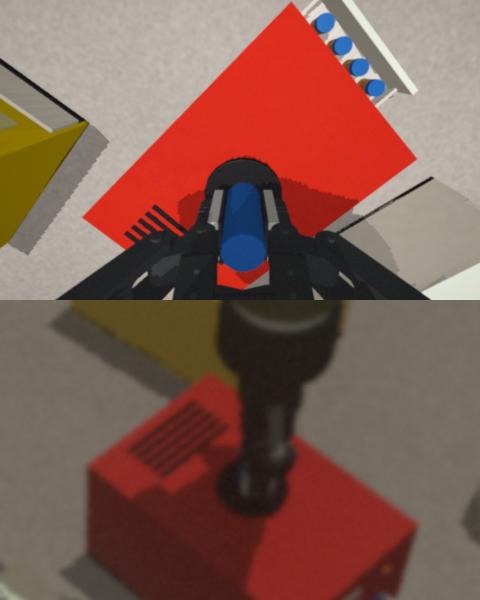

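The drawer is out, with the vial row showing at top right of the wrist view (350,55). The force step came at TCP z about 0.3165, as expected. Now I withdraw and put the pin back.

Run:
```python
from h import *
movel([.5744,.2289,.42],feed=.15)
x,y=.571,-.2158; q=down(.3)
move_to([x,y,.42],q); hold(.2); print(sense()["force"].round(2),sense()["width"],sense()["clock"])
print(movel([x,y,.264],feed=.12,threshold=8), sense()["force"].round(2),sense()["tcp_pos"].round(4))
print(movel([x,y,.250],feed=.02,threshold=4)); s=sense(); print(s["force"].round(2),s["tcp_pos"].round(4),s["clock"])
im=np.vstack([capture("wrist")[100:400,120:520],capture("side")[200:350,300:500].repeat(2,0).repeat(2,1)])
cv2.imwrite("pics/place.png",im[:,:,::-1])
```

```text
[ 0.42 -0.14 -1.26] 0.020785449887397296 21.1
False [ 0.2  -0.83 -0.36] [ 0.5714 -0.216   0.2649]
True
[-0.39  0.37  3.58] [ 0.5712 -0.2159  0.2584] 22.975
```

View pics/place.png

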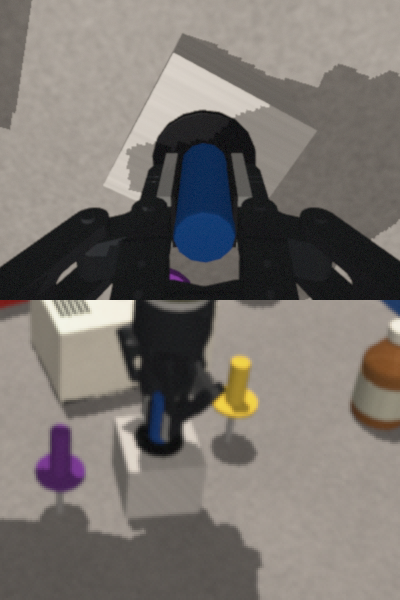

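The flange sits flat on the block (side crop (160,440)). Contact came at TCP z 0.2584, the grasp height. I release and retreat.

Run:
```python
from h import *
move_gripper(.085); x,y=.571,-.2158
movel([x,y,.40],feed=.12); hold(.4)
s=sense(); print(s["force"].round(2),s["clock"])
im=np.vstack([cv2.resize(capture("wrist"),(480,300)),np.hstack([capture("side")[120:320,250:490],capture("scene")[120:320,230:470]])])
cv2.imwrite("pics/end.png",im[:,:,::-1])
```

```text
[ 0.43  1.1  -0.41] 25.4583
```

View pics/end.png

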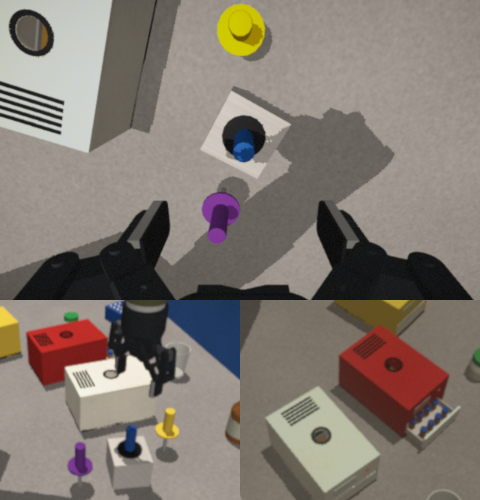

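The pin stands upright with its flange on the block (wrist (244,137)). The red drawer is out with its vials showing, the white drawer is shut, and the gripper is clear. I hand it in.

```bash
python3 -c "
from bench import *
sign_off(); print(sense()['clock'])"
```

```text
the job is handed in; nothing more can be done
the job is handed in; nothing more can be done
```

The red drawer is out and the blue pin is back upright in its stand. I handed the job in at about 25.5 s of the 54 s allowed.

- **Press:** I took the pin from the stand and pushed it about 13 mm past first touch on the red latch. The force was about 4–4.5 N, a little under the 5–6 N the latch description implies at that depth.
- **Return:** The flange touched the block at TCP z 0.2584, against 0.258 when I grasped it.
- **Last pictures:** They show the red drawer out with its vials visible, the white drawer shut, the pin's flange on the block, and the open gripper clear of everything.
- **Disagreement:** The two fixed cameras' rays missed each other by about 2 mm either side on the pin and holes, and 4 mm on the yellow look-alike. The wrist views agreed with the positions I used to about 1 mm, well within the holes' 10 mm of play.
- **Failed checks:** None. I judged both drawers from the pictures only, as the interface gives no reading of their positions.

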